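# Shut and lock the reagent box

### The job

Shut the open lid of the light grey reagent box so that the slot in its tongue goes down over the dark steel T-bar, then turn the T-bar a quarter turn, either way, so that it lies fully across the slot and locks the lid. Leave the scale, the ramekin and the bowl where they are.

Things in the scene. Friction and masses are not known exactly. Their poses are not given: they have to be found in the camera images.
- case: Light grey plastic box, fixed to the counter: 120 mm deep (own x), 200 mm wide (own y), rim 80 mm high, two jars inside. Origin at the centre of its underside, z up; own -x is its front, which looks roughly to the world's -y. On the middle of the front a ledge, 110 mm wide, reaches from x = -60 to -112 mm, its top at z = 78 mm; the T-bar stands on it.
- lid_hinge (a point): Middle of the lid's hinge line, on the back rim of the box at (60, 0, 83) mm in the box's frame; the hinge runs along the box's y. Axes parallel to the box's.
- lid (a joint): Lid hinge, rad: 0 = shut, flat on the rim, upper face 86 mm above the counter; 1.57 = upright; 1.9 = stop, leaning back. Stiff: the lid stays at any angle and takes 1 to 5 N at its free edge to move. The lid is a flat light grey plate without handle, 6 mm thick, 200 mm wide, 122 mm from hinge to front edge.
- lid_slot (a point): Centre of the slot, in the lid's outer (upper) face. The slot is in a tongue, 110 mm wide, that goes on from the middle of the lid's front edge to 172 mm from the hinge. Slot: 78 mm along the hinge (own y) by 26 mm (own x), centred 146 mm from the hinge. Own -x points from hinge to free edge, z out of the outer face.
- tbar (a joint): T-bar's angle about its vertical axis, rad, anticlockwise from above: 0 = along the box's y, when it passes the slot (it starts within 0.08 of this; up to about 0.1 passes freely); +1.57 or -1.57 = across the slot, locking; stops at +1.6 and -1.6. Stays where left; a sideways push of 2 to 4 N near an end turns it.
- tbar_top (a point): Centre of the dark steel T-bar's top face, on its turning axis, at (-86, 0, 109) mm in the box's frame; own y runs along the bar. The bar is 70 mm long, 12 mm wide, 18 mm tall, on a round 12 mm shank; its underside is 91 mm above the counter, 5 mm above the shut lid.
- scale: White kitchen scale with a steel platform, 200 x 220 mm, 56 mm high, right of the box. Bystander. Origin at the centre of its underside.
- ramekin: White ceramic ramekin, 90 mm across, 50 mm high, left of the box. Bystander. Origin at the centre of its underside.
- bowl: Steel bowl, 120 mm across, 60 mm high, left of the box. Bystander. Origin at the centre of its underside.

How it is judged:
By the outcome, as a careful person would: the job done as asked, in the order asked, and still so for the second after the job is handed in, with the robot touching nothing.
It also fails if it takes over 45 s, if anything falls off the work surface, if the arm or the gripper's body presses on something with over 40 N, if the wrist force passes 120 N, or if a joint passes its speed limit or range.

### The arm

A 7-joint arm with a two-finger parallel gripper is mounted at the origin on the work surface. World frame = base frame: x ahead of the robot, y to its left, z up, the work surface at z = 0. Lengths are in m, angles in rad, forces in N, time in s.
With the tool pointing down it reaches from about 0.35 to 0.9 m from the base axis. Payload 8.1 kg.
Tool frame: the origin (TCP) lies on the mounting face of the last link; the fingertips stand 173 mm ahead of it and the grasp point (between the pads) lies 155 mm ahead of it; z points along the fingers, y is the line along which they close (so a half turn about z gives the same grasp; the last joint's range is limited). The gripper opens to 85 mm and grips with 20 to 120 N. Pads are 22 mm wide; open, the fingers measure 114 mm over their backs; the gripper's body (76 mm by 85 mm) begins 54 mm behind the grasp point. The pads swing forward as they close: fully open they stand 13 mm farther back than shut.
Start: joints at [-1.281, 0.434, 0.025, 1.573, -0.012, 1.134, -0.075], TCP at [0.239, 0.577, 0.405] pointing down, gripper open.
Joint ranges: [-2.62, 2.62], [-0.44, 2.09], [-1.27, 1.32], [0.08, 2.57], [-1.32, 4.46], [0.12, 2], [-2.74, 2.74]. Speed limits (rad/s): [2.22, 2.22, 3.01, 3.01, 3.14, 3.14, 3.14].

### API

Orientations are given as [roll, pitch, yaw] about the fixed x, y, z axes, in that order (R = Rz(yaw) Ry(pitch) Rx(roll)).
In Python, from station import arm gives the robot as it stands. The module is installed in compiled form; this text tells all that it offers.
- The arm moves only by the shell command python3 -m handwheel 'ROWS' [FORCE]. ROWS is text: rows parted by semicolons, each of 5 numbers parted by spaces: the finger opening in m, from 0 to 0.0854, then the shift along the tool's x, y, z in m, then the turn about the tool's z in degrees. In form: jaw x y z turn; .... A call has 1 to 12 rows; each row shifts and turns the commanded pose from where the row before left it, along the tool's axes as they then stand; what a row does not reach is not made up. A row lasts 1/12 s, in which the tool goes at most 41.7 mm and 7.16 degrees, less where a joint would pass 70% of its speed; a pose out of reach is approached as far as the arm can. A call is refused whole if a number of a shift passes 0.0417 or a number of a turn 7.16, either way. A call with a gripper value outside its range is refused whole. The fingers move at their own pace and stop on an object; FORCE is the grip in N (left out, the last holds). Time passes only in rows, so rows that do not move let the fingers close. It gives the time, the measured TCP pose, the force, the opening and the grip force at its end, in the units of the state.
- arm.get_obs(): the state, without advancing time (a new reading comes with each control period).
- arm.camera(name): name is "scene" or "top"; returns a dict with "color" (384x512x3 uint8, red, green, blue), "depth" (384x512 float32, m along the optical axis (not along the pixel's ray), 0 where there is no reading), "fx", "fy", "cx", "cy" (pixels), "R" (3x3) and "t" (3): a world point X has camera coordinates R X + t. Camera axes: x right, y down, z forward; pixel columns grow to the right and rows downward; lengths in m; the calibration is good to about 2 mm. A picture is of the moment at which its call begins.
- arm.finish_job(): hands the job in; it is judged then, once.
Trained networks look in the newest picture that a camera, given by its name, has taken for a name from the list of things; names that differ only in an ending like _2 or _b are one class to them, and where a whole thing is asked for, a point or a joint stands for the part that bears it (a point fixed in the world has none). Each returns a list of dicts, best first, with "conf" (0 to 1); they miss things now and then, are a little off and sometimes report something else, mostly with a low value. They report only what shows in the picture. A call takes as long as a camera call.
- arm.find_in(name, camera): "box" ([left, top, right, bottom] in pixels, round what is visible of it).
The state is a dict: "clock": time; "q": joint angles; "qvel": joint speeds; "joint_torque": joint torques, N m; "position": TCP position; "eef_rot": TCP orientation; "force": force on the tool from outside, world axes, zero at the start; "moment": the same for the moment, N m; "width": finger opening in m; "gripper_force": force on a finger pad.
Only numpy, scipy, OpenCV 4.12 (cv2) and the standard library are available. Lean on these libraries where they do the work, as an engineer would, in place of code of your own. Each camera call takes 0.05 s, during which the arm holds its last target. There are 200 camera calls.

## Working session

There is one attempt and no reset: what is moved stays moved. The work goes in short steps, Python scripts to look and compute and a shell command to move; the robot and the scene stay as the last step left them, time stands still between calls to the robot, and variables do not carry over. Pictures are saved under pics/ and viewed, at most 10 in all, crops included, and the job is handed in when it is done.

```bash
mkdir -p pics; cat > h.py <<'E'
import numpy as np, cv2
from station import arm
from scipy.spatial.transform import Rotation as Ro
def cloud(c):
    d=c["depth"]; v,u=np.indices(d.shape)
    P=np.stack([(u-c["cx"])/c["fx"]*d,(v-c["cy"])/c["fy"]*d,d],-1)
    return (P-np.array(c["t"]))@np.array(c["R"])
def proj(c,X):
    p=np.array(c["R"])@X+np.array(c["t"]); return p[0]/p[2]*c["fx"]+c["cx"],p[1]/p[2]*c["fy"]+c["cy"]
E
python3 - <<'E'
from h import *
ims=[]
for n in ("scene","top"):
    c=arm.camera(n); np.savez(n+"0.npz",**c)
    print(n,"cam pos",-np.array(c["R"]).T@np.array(c["t"]))
    P=cloud(c)
    for k in ("case","lid","tbar","scale","ramekin","bowl"):
        for r in arm.find_in(k,n)[:2]:
            b=np.array(r["box"]); m=((b[:2]+b[2:])/2).astype(int)
            print(k,b.round(),round(r["conf"],2),P[m[1],m[0]].round(3))
    cv2.imwrite(f"pics/{n}0.png",c["color"][...,::-1])
o=arm.get_obs(); print(o)
E
```

```text
scene cam pos [ 1.30705846 -0.87764744  0.93696518]
case [218. 148. 290. 239.] 0.65 [0.519 0.047 0.075]
lid [214. 150. 272. 201.] 0.95 [0.502 0.002 0.169]
lid [326. 162. 347. 182.] 0.47 [0.62  0.467 0.006]
tbar [254. 208. 270. 219.] 0.71 [ 0.636 -0.055  0.103]
scale [104. 248. 204. 323.] 0.89 [ 0.579 -0.462  0.057]
ramekin [326. 162. 347. 182.] 0.88 [0.619 0.469 0.01 ]
top cam pos [ 0.49739312 -0.0347835   1.18663077]
case [210. 140. 302. 217.] 0.9 [ 0.581 -0.004  0.009]
lid [211. 186. 289. 219.] 0.82 [0.51  0.006 0.256]
tbar [258. 143. 280. 160.] 0.54 [ 0.643 -0.04   0.108]
scale [366. 143. 459. 233.] 0.6 [ 0.54  -0.427  0.053]
ramekin [ 83. 145. 116. 177.] 0.9 [0.644 0.446 0.004]
bowl [ 80. 194. 125. 238.] 0.7 [0.486 0.439 0.006]
{'clock': 0.7, 'q': array([-1.28060582,  0.43447348,  0.02498735,  1.57321291, -0.01159651,
        1.13396754, -0.07507924]), 'qvel': array([ 0.00185097,  0.00030586,  0.00079871, -0.00054648,  0.00088821,
       -0.00071654,  0.00028373]), 'joint_torque': array([-7.56367990e-04, -6.70090485e+01,  1.02343518e+00, -3.16516793e+01,
        1.56278943e-02,  2.15575434e-03, -2.28624100e-05]), 'position': array([0.23924961, 0.57739899, 0.40473418]), 'eef_rot': array([3.14150845e+00, 2.84404419e-06, 2.74875083e+00]), 'force': array([-0.09544934,  0.32441161,  0.68684947]), 'moment': array([ 0.04114647, -0.01556433, -0.03400684]), 'gripper_force': 0.0, 'width': 0.085778507508826}
```

View pics/scene0.png

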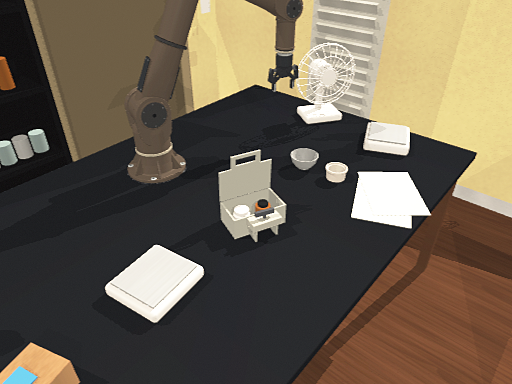

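View pics/top0.png

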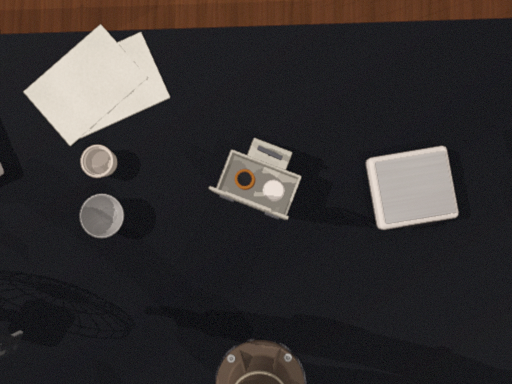

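The scene view shows the open lid with its slot frame standing at about (245,160) on the robot's side of the box. The T-bar is at (262,213), on the far side. In the top view, where up is +x, the T-bar is at (270,152) and the lid's edge runs from (212,188) to (287,217). The box's front therefore faces roughly +x, turned a little towards -y. Next I fit the pose.

```bash
python3 - <<'E'
from h import *
c=dict(np.load("top0.npz")); P=cloud(c); s=dict(np.load("scene0.npz")); S=cloud(s)
# T-bar top from top camera
Q=P[138:165,250:290].reshape(-1,3); B=Q[(Q[:,2]>.1)&(Q[:,2]<.118)]
m=B.mean(0); w,V=np.linalg.eigh(np.cov(B[:,:2].T)); d=V[:,1]; ext=(B[:,:2]-m[:2])@d
print("tbar",len(B),m.round(4),"dir deg",np.degrees(np.arctan2(d[1],d[0])).round(1),"len",np.ptp(ext).round(3),"mid of ends",(m[:2]+d*(ext.max()+ext.min())/2).round(4))
# rim+ledge from top
Q=P[130:225,200:310].reshape(-1,3); R=Q[(Q[:,2]>.068)&(Q[:,2]<.092)]
r=cv2.minAreaRect((R[:,:2]*1000).astype(np.float32)); print("rim rect",r,len(R), np.median(R[:,2]))
# lid plane from scene
Q=S[145:205,210:275].reshape(-1,3)
L=Q[(Q[:,2]>.10)&(Q[:,2]<.32)&(abs(Q[:,0]-.5)<.13)&(abs(Q[:,1])<.2)]
for i in range(6):
    mm=L.mean(0); n=np.linalg.svd(L-mm,full_matrices=False)[2][2]
    L=L[abs((L-mm)@n)<.006]
n*=np.sign(n[0]); print("lid n",n.round(3),len(L),"yaw of front",np.degrees(np.arctan2(n[1],n[0])).round(1),"tilt",np.degrees(np.arcsin(n[2])).round(1),"mean",mm.round(3),"zmax",L[:,2].max().round(3))
E
```

```text
tbar 133 [ 0.6406 -0.0434  0.1086] dir deg 63.6 len 0.07 mid of ends [ 0.6407 -0.0432]
rim rect ((581.7214965820312, -18.638504028320312), (200.10458374023438, 180.98593139648438), 67.56417083740234) 1490 0.07728076664038362
lid n [ 0.924 -0.379 -0.04 ] 1532 yaw of front -22.3 tilt -2.3 mean [0.506 0.01  0.168] zmax 0.257
```

```bash
python3 -m handwheel '0 -0.026 -0.03 0 0; 0 -0.026 -0.03 0 0; 0 -0.026 -0.03 0 0; 0 -0.026 -0.03 0 0; 0 -0.026 -0.03 0 0; 0 -0.026 -0.03 0 0; 0 -0.026 -0.03 0 0; 0 -0.026 -0.03 0 0; 0 -0.026 -0.03 0 0; 0 -0.026 -0.03 0 0; 0 -0.026 -0.03 0 0; 0 -0.026 -0.03 0 0' 40
cat >> h.py <<'E'
yaw=np.radians(-22.4); f=np.array([np.cos(yaw),np.sin(yaw)]); l=np.array([-f[1],f[0]])
TB=np.array([.6407,-.0432]); H=TB-.146*f
def st():
    o=arm.get_obs(); p=o["position"]; r=Ro.from_euler("xyz",o["eef_rot"]).as_matrix()
    d=p[:2]-H
    print("u(front of hinge) %.4f  v(left, tool y+) %.4f  tipz %.4f yaw %.2f"%(d@f,d@l,p[2]-.173,np.degrees(np.arctan2(r[1,0],r[0,0]))),"F",o["force"].round(1),"w %.4f g %.1f t %.1f"%(o["width"],o["gripper_force"],o["clock"]))
E
python3 -c "
from h import *
st()"
```

```text
clock: 1.7
position: [0.3898, 0.1234, 0.4051]
eef_rot: [3.141, 0.001, 2.749]
force: [1.1, 0.1, -0.3]
width: 0.0003
gripper_force: 0.0
u(front of hinge) -0.1495  v(left, tool y+) 0.0584  tipz 0.2321 yaw 157.50 F [ 1.1  0.1 -0.3] w 0.0003 g 0.0 t 1.7
```

```bash
python3 -m handwheel '0 -0.031 -0.0146 0.0088 0; 0 -0.031 -0.0146 0.0088 0; 0 -0.031 -0.0146 0.0088 0; 0 -0.031 -0.0146 0.0088 0; 0 -0.0135 0 0 0; 0 -0.008 0 0.002 0; 0 -0.0095 0 0.001 0; 0 -0.0095 0 0.002 0; 0 -0.014 0 0.0045 0; 0 -0.013 0 0.006 0'
python3 - <<'E'
from h import *
st()
c=arm.camera("scene"); cv2.imwrite("pics/scene1.png",cv2.resize(c["color"][90:250,160:340,::-1],(720,640))[:600])
E
```

```text
clock: 2.53
position: [0.5446, -0.001, 0.3542]
eef_rot: [3.141, -0.0, 2.751]
force: [-2.0, -0.1, 0.3]
width: 0.0001
gripper_force: 1.0
u(front of hinge) 0.0411  v(left, tool y+) 0.0024  tipz 0.1812 yaw 157.61 F [-2.  -0.1  0.3] w 0.0001 g 1.0 t 2.5
```

View pics/scene1.png

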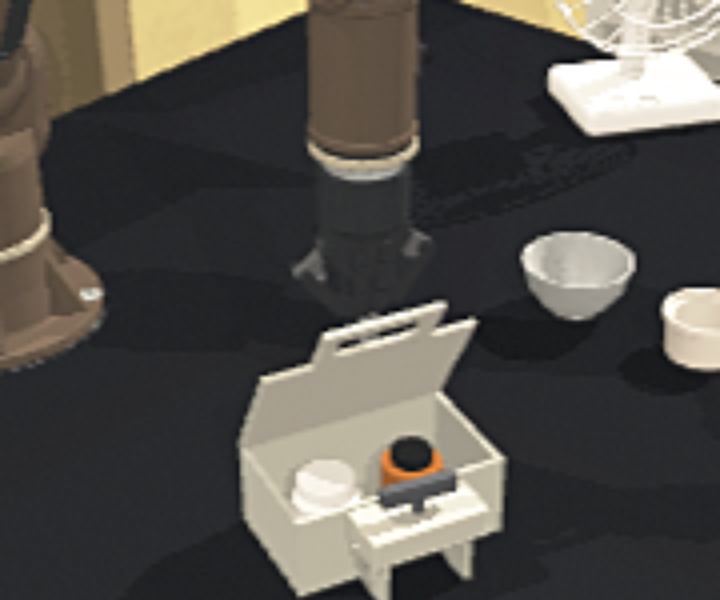

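The lid has tilted forward, with the T-bar clear at (418,490) in the crop. I continue along the arc.

```bash
python3 -m handwheel '0 -0.0137 -0.0005 0.0075 0; 0 -0.0113 -0.0005 0.0094 0; 0 -0.01 -0.0005 0.0107 0; 0 -0.0084 -0.0005 0.012 0; 0 -0.007 0 0.013 0; 0 -0.005 0 0.0138 0; 0 -0.0015 0 0.007 0; 0 -0.0015 0 0.0063 0'
python3 -c "
from h import *
st()"
```

```text
clock: 3.25
position: [0.5974, -0.0254, 0.2737]
eef_rot: [3.141, -0.0, 2.75]
force: [-0.7, 1.2, 0.9]
width: -0.0
gripper_force: 0.7
u(front of hinge) 0.0992  v(left, tool y+) -0.0001  tipz 0.1007 yaw 157.54 F [-0.7  1.2  0.9] w -0.0000 g 0.7 t 3.2
```

```bash
python3 -m handwheel '0 -0.0005 0 0.004 0; 0 0 0 0.004 0; 0 0 0 0.004 0; 0 0 0 0.002 0; 0 0 0 0.001 0; 0 0 0 0 0'
python3 - <<'E'
from h import *
st()
c=arm.camera("scene"); cv2.imwrite("pics/scene2.png",cv2.resize(c["color"][90:250,160:340,::-1],(720,640))[:600])
P=cloud(c)[185:245,205:300].reshape(-1,3)
d=P[:,:2]-H; u=d@f; v=d@l
for a in (.03,.06,.09,.11,.127,.165):
    s=(abs(u-a)<.006)&(abs(v)<(.09 if a<.122 else .05))&(P[:,2]>.06)&(P[:,2]<.11); print(a,s.sum(),np.median(P[s,2]).round(4) if s.any() else '')
E
```

```text
clock: 3.75
position: [0.5978, -0.0263, 0.2596]
eef_rot: [3.141, 0.0, 2.749]
force: [0.3, 0.6, 2.4]
width: 0.0
gripper_force: 0.7
u(front of hinge) 0.0999  v(left, tool y+) -0.0008  tipz 0.0866 yaw 157.49 F [0.3 0.6 2.4] w 0.0000 g 0.7 t 3.8
0.03 45 0.0858
0.06 83 0.0858
0.09 97 0.0855
0.11 167 0.0853
0.127 32 0.0841
0.165 188 0.0757
```

View pics/scene2.png

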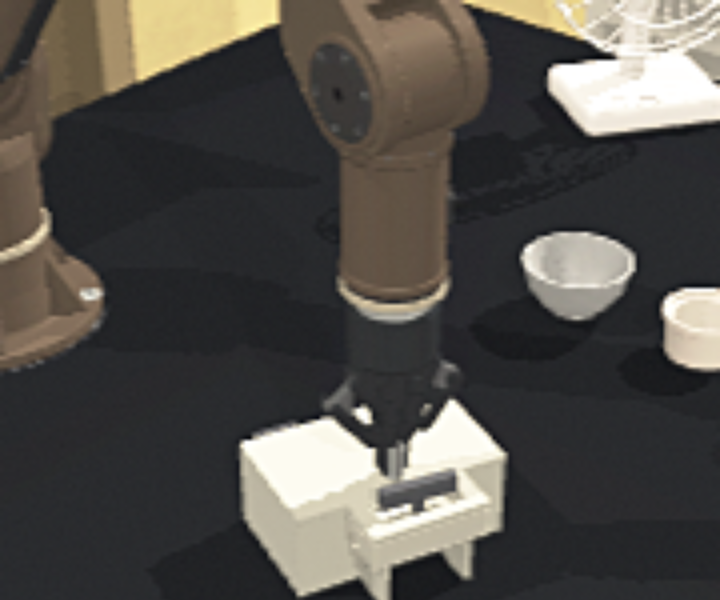

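The lid is down with the T-bar through the slot at (415,490) in the crop. I'll press a little to make sure it's seated.

```bash
python3 -m handwheel '0 0 0 0.0007 0; 0 0 0 0.0007 0; 0 0 0 0 0'
python3 -c "
from h import *
st()"
```

```text
clock: 4.05
position: [0.5978, -0.0264, 0.2594]
eef_rot: [3.141, 0.0, 2.749]
force: [-5.0, 0.3, 16.2]
width: 0.0001
gripper_force: 8.2
u(front of hinge) 0.0999  v(left, tool y+) -0.0008  tipz 0.0864 yaw 157.48 F [-5.   0.3 16.2] w 0.0001 g 8.2 t 4.0
```

```bash
python3 -m handwheel '0 0 0 -0.02 0; 0 0 0 -0.03 0; 0.05 -0.023 0 -0.02 0; 0.05 -0.0231 0.0008 0 0; 0.05 0 0 0 6.9; 0.05 0 0 0 6.9'
python3 - <<'E'
from h import *
st(); print(arm.get_obs()["q"].round(2))
c=arm.camera("top"); P=cloud(c)
Q=P[135:165,248:292].reshape(-1,3); B=Q[(Q[:,2]>.1)&(Q[:,2]<.118)]
print(len(B))
E
```

```text
clock: 4.55
position: [0.6415, -0.0442, 0.3283]
eef_rot: [3.141, 0.001, 2.502]
force: [-0.8, 0.6, -0.2]
width: 0.048
gripper_force: 0.0
u(front of hinge) 0.1471  v(left, tool y+) -0.0006  tipz 0.1553 yaw 143.34 F [-0.8  0.6 -0.2] w 0.0480 g 0.0 t 4.5
[-0.31  0.55  0.44  1.64 -0.27  1.    1.16]
0
```

```bash
python3 -m handwheel '0.05 0 0 0 6.9; 0.05 0 0 0 6.9; 0.05 0 0 0 6.9; 0.05 0 0 0 6.9; 0.05 0 0 0 6.9; 0.05 0 0 0 6.9; 0.05 0 0 0 6.9; 0.05 0 0 0 6.9; 0.05 0 0 0 6.9; 0.05 0 0 0 6.9; 0.05 0 0 0 6.9; 0.05 0 0 0 0'
python3 - <<'E'
from h import *
st(); print(arm.get_obs()["q"].round(2))
E
```

```text
clock: 5.6
position: [0.6405, -0.0428, 0.3275]
eef_rot: [-3.141, 0.001, 1.18]
force: [-0.1, -0.9, 0.5]
width: 0.0497
gripper_force: 0.0
u(front of hinge) 0.1457  v(left, tool y+) 0.0003  tipz 0.1545 yaw 67.64 F [-0.1 -0.9  0.5] w 0.0497 g 0.0 t 5.6
[-0.52  0.63  0.8   1.66 -0.51  1.06  0.05]
```

```bash
python3 -m handwheel '0.05 0 0 0.02 0; 0.05 0 0 0.02 0; 0.05 0 0 0.012 0; 0.05 0 0 0.008 0; 0.02 0 0 0 0; 0 0 0 0 0; 0 0 0 0 0; 0 0 0 0 0' 40
python3 - <<'E'
from h import *
st()
c=arm.camera("scene"); cv2.imwrite("pics/scene3.png",cv2.resize(c["color"][90:250,160:340,::-1],(720,640))[:600])
E
```

```text
clock: 6.27
position: [0.6397, -0.0433, 0.2688]
eef_rot: [-3.139, -0.0, 1.183]
force: [-8.1, 1.3, 5.8]
width: 0.0106
gripper_force: 39.8
u(front of hinge) 0.1451  v(left, tool y+) -0.0005  tipz 0.0958 yaw 67.81 F [-8.1  1.3  5.8] w 0.0106 g 39.8 t 6.3
```

View pics/scene3.png

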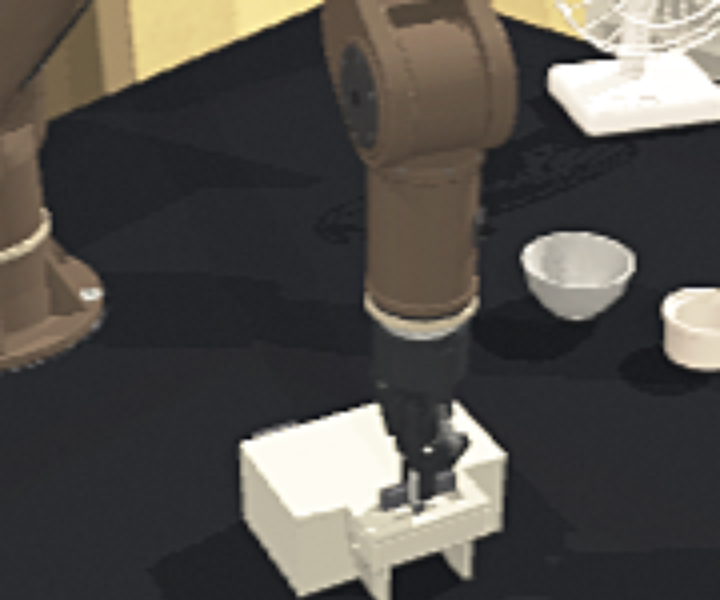

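Gripped on the bar's middle, with a width reading of about 11 mm. Turning it anticlockwise now.

```bash
python3 -m handwheel '0 0 0 0 -5; 0 0 0 0 -5; 0 0 0 0 -5; 0 0 0 0 -5; 0 0 0 0 -5; 0 0 0 0 -5; 0 0 0 0 -5; 0 0 0 0 -5; 0 0 0 0 -5'
python3 -c "
from h import *
st()"
```

```text
clock: 7.07
position: [0.6403, -0.0431, 0.2688]
eef_rot: [-3.141, -0.001, 1.973]
force: [-4.5, 1.1, 1.1]
width: 0.0108
gripper_force: 39.3
u(front of hinge) 0.1456  v(left, tool y+) -0.0001  tipz 0.0958 yaw 113.07 F [-4.5  1.1  1.1] w 0.0108 g 39.3 t 7.1
```

```bash
python3 -m handwheel '0 0 0 0 -5; 0 0 0 0 -5; 0 0 0 0 -5; 0 0 0 0 -5; 0 0 0 0 -5; 0 0 0 0 -5; 0 0 0 0 -5; 0 0 0 0 -5; 0 0 0 0 -5; 0 0 0 0 0'
python3 - <<'E'
from h import *
st(); print(arm.get_obs()["moment"])
c=arm.camera("scene"); cv2.imwrite("pics/scene4.png",cv2.resize(c["color"][90:250,160:340,::-1],(720,640))[:600])
E
```

```text
clock: 7.9
position: [0.6408, -0.0426, 0.2688]
eef_rot: [3.14, 0.0, 2.759]
force: [-2.8, 3.6, 2.0]
width: 0.011
gripper_force: 39.8
u(front of hinge) 0.1458  v(left, tool y+) 0.0006  tipz 0.0958 yaw 158.08 F [-2.8  3.6  2. ] w 0.0110 g 39.8 t 7.9
[0.96551328 0.4625755  0.06787891]
```

View pics/scene4.png

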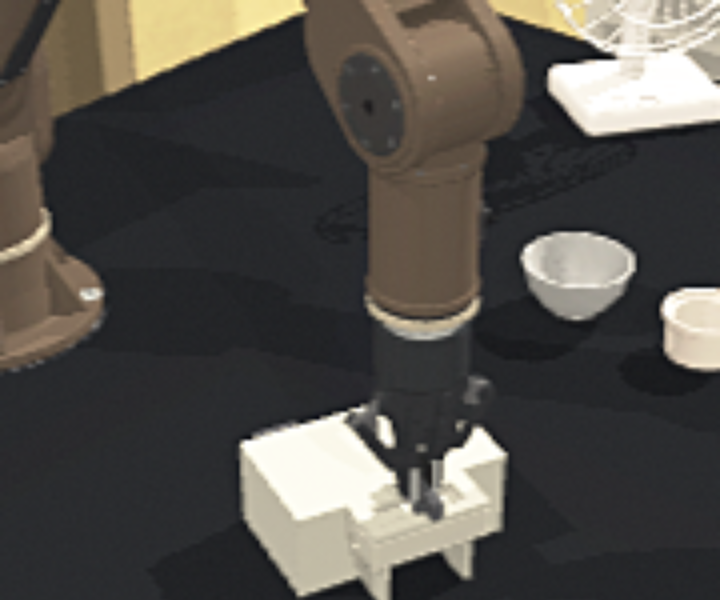

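The bar now lies across the slot, its front end at (430,500) in the crop. I release, lift, move clear and check.

```bash
python3 -m handwheel '0.04 0 0 0 0; 0.04 0 0 0 0; 0.04 0 0 0 0; 0.04 0 0 -0.01 0; 0.04 0 0 -0.03 0; 0.04 0 0 -0.04 0; 0.04 0 0 -0.04 0; 0.04 0.03 0.025 -0.01 0; 0.04 0.033 0.025 0 0; 0.04 0.033 0.025 0 0; 0.04 0.033 0.025 0 0; 0.04 0.033 0.025 0 0'
python3 -m handwheel '0.04 0.033 0.025 0 0; 0.04 0.033 0.025 0 0; 0.04 0.033 0.025 0 0; 0.04 0.033 0.025 0 0; 0.04 0 0 0 0' >/dev/null
python3 - <<'E'
from h import *
st()
c=arm.camera("top"); P=cloud(c); s=arm.camera("scene")
Q=P[130:170,245:295].reshape(-1,3); B=Q[(Q[:,2]>.1)&(Q[:,2]<.118)]
if len(B)>20:
    m=B.mean(0); w,V=np.linalg.eigh(np.cov(B[:,:2].T)); d=V[:,1]
    print("bar",len(B),m.round(4),(np.degrees(np.arctan2(d[1],d[0]))%180).round(1),"across would be 157.6")
Q=P[130:225,200:310].reshape(-1,3); d=Q[:,:2]-H; u=d@f; v=d@l
for a in (.03,.06,.09,.115,.128,.166):
    k=(abs(u-a)<.005)&(abs(v)>.012)&(abs(v)<(.09 if a<.122 else .05)); print(a,np.median(Q[k,2]).round(4),k.sum())
for n in ("ramekin","bowl","scale"): print(n,[(np.round(r["box"]),round(r["conf"],2)) for r in arm.find_in(n,"top")[:1]])
a=cv2.resize(s["color"][140:250,200:310,::-1],(400,400)); b=cv2.resize(c["color"][130:230,205:305,::-1],(400,400))
cv2.imwrite("pics/end.png",np.hstack([a,b]))
E
```

```text
clock: 8.95
position: [0.5369, 0.1347, 0.399]
eef_rot: [3.141, 0.001, 2.752]
force: [0.8, 1.1, -0.2]
width: 0.0403
gripper_force: 0.0
u(front of hinge) -0.1560  v(left, tool y+) 0.2294  tipz 0.2256 yaw 158.38 F [-0.4  0.8 -0.7] w 0.0399 g 0.0 t 9.4
bar 125 [ 0.6403 -0.0433  0.1088] 157.5 across would be 157.6
0.03 0.0859 221
0.06 0.086 220
0.09 0.0862 221
0.115 0.086 215
0.128 0.0858 109
0.166 0.086 105
ramekin [(array([ 79., 143., 116., 179.]), 0.57)]
bowl [(array([ 79., 194., 122., 220.]), 0.85)]
scale [(array([366., 145., 457., 231.]), 0.69)]
```

View pics/end.png

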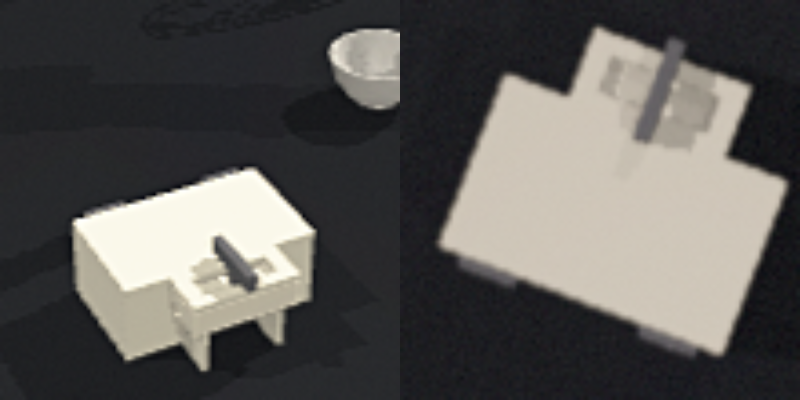

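The lid is flat at 86 mm and the bar lies across the slot, at (235,262) in the left half and (660,90) in the right. The bystanders haven't moved.

```bash
python3 -c "
from station import arm
print(arm.finish_job())"
```

```text
the job is handed in; nothing more can be done
None
```

The lid is shut flat at 86 mm with the T-bar through its slot and turned a quarter turn to lie across it; the scale, ramekin and bowl were not touched, and I handed the job in after about 9.5 s on the robot's clock.

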